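Take the pile apart and set up the drilling bench

TASK

Set up the bench for drilling. Take the pile apart: slide the steel guide sleeve upright into the bore of the light wooden guide block, fully home with the red ring down at the block's top, lay the dark wood block flat in the blue cradle and the sanding block flat in the green one; the tape measure that now stands in the green cradle belongs upright in the yellow one. Leave everything inside its corners, lengthwise along its cradle, and never let the sleeve topple over.

Things in the scene. Friction and masses are not known exactly. Their poses are not given: they have to be found in the camera images.
- sleeve_centre (a point): Bright steel guide sleeve: a plain tube, 30 mm outside, 22 mm inside, 75 mm long, about 0.1 kg, with a red ring round it whose lower edge is 35 mm above its foot. It starts upright on top of the pile, foot down, on the dark wood block (foot 66 mm above the bench). This point is its centre, half-way up (37.5 mm above the foot); z is its axis, from foot to top.
- wood_block_centre (a point): Dark red-brown wood block, 45 mm wide (its x), 90 mm long (its y), 30 mm high, about 0.07 kg. It starts in the middle of the pile, flat on the sanding block and nearly parallel to it, its underside 36 mm above the bench. This point is its centre, half-way up; z up.
- sanding_block_centre (a point): Sanding block with a light cork top and reddish lower half, a plain rectangular block 65 mm wide (its x), 112 mm long (its y), 36 mm high, about 0.12 kg. It starts at the bottom of the pile, flat on the bench; it projects about 10 mm beyond the wood block on every side. This point is its centre, half-way up; z up.
- tape_centre (a point): Yellow tape measure with a black disc on its side and a red button on top, standing upright: 33 mm thick (its x; grip it across this), case 69 mm long (its y; the metal hook sticks out 12 mm more at the -y end, near the bottom), 60 mm high without the button, about 0.24 kg. It starts standing in the green cradle, where it does not belong. This point is the centre of its case, 30 mm above its underside; z up.
- guide_mouth (a point): Light wooden guide block, fixed on the bench, 75 x 75 mm and 45 mm high, with one round bore from above: 36 mm in diameter, 35 mm deep with a flat closed bottom, mouth bevelled by 5 mm. This point is the centre of the mouth, level with the block's top; z up. With the sleeve fully home, the lower edge of its red ring is level with the top of the block.
- blue_cradle_floor (a point): Fixed, on the bench: a board 8 mm thick, painted blue, with a light wooden corner angle at each corner (5 mm thick, standing 12 mm above the board, legs 22 mm long; the sides between them are open for the fingers). Inside the corners it is 61 mm wide (along x) and 106 mm long (along y). This point is the centre of the board's upper face, 8 mm above the bench; z up. It is the place of the dark wood block.
- green_cradle_floor (a point): Fixed, on the bench: a board 8 mm thick, painted green, with a light wooden corner angle at each corner (5 mm thick, standing 12 mm above the board, legs 22 mm long; the sides between them are open for the fingers). Inside the corners it is 81 mm wide (along x) and 128 mm long (along y). This point is the centre of the board's upper face, 8 mm above the bench; z up. It is the place of the sanding block; at the start the tape measure stands in it.
- yellow_cradle_floor (a point): Fixed, on the bench: a board 8 mm thick, painted yellow, with a light wooden corner angle at each corner (5 mm thick, standing 12 mm above the board, legs 22 mm long; the sides between them are open for the fingers). Inside the corners it is 50 mm wide (along x) and 94 mm long (along y). This point is the centre of the board's upper face, 8 mm above the bench; z up. It is the place of the tape measure.
Not all that is in view belongs to the job. Leave any turquoise look-alike of the part that bears sanding_block_centre alone. Leave any pink look-alike of the part that bears tape_centre alone.

How it is judged:
By the outcome, as a careful person would: the job done as asked, in the order asked, and still so for the second after the job is handed in, with the robot touching nothing.
It also fails if it takes over 120 s, if anything falls off the work surface, if the arm or the gripper's body presses on something with over 40 N, if the wrist force passes 120 N, or if a joint passes its speed limit or range.

ROBOT

A 7-joint arm with a two-finger parallel gripper is mounted at the origin on the work surface; the furniture and walls round the work are solid. World frame = base frame: x ahead of the robot, y to its left, z up, the work surface at z = 0. Lengths are in mm, angles in rad, forces in N, time in s.
With the tool pointing down it reaches from about 350 to 900 mm from the base axis. Payload 8.1 kg.
Tool frame: the origin (TCP) lies at the very end of the fingers, on their centre line; the grasp point (between the pads) lies 19 mm behind it; z points along the fingers, y is the line along which they close (so a half turn about z gives the same grasp; the last joint's range is limited). The gripper opens to 92 mm and grips with 3 to 60 N. Pads are 19 mm wide; open, the fingers measure 130 mm over their backs; the gripper's body (75 mm by 190 mm) begins 47 mm behind the grasp point.
Start: joints at [1.206, 0.434, 0.025, 1.573, -0.012, 1.134, -0.075], TCP at [161.738, -603.724, 226.742] pointing down, gripper open.
Joint ranges: [-2.62, 2.62], [-0.44, 2.09], [-1.27, 1.32], [0.08, 2.57], [-1.32, 4.46], [0.12, 2], [-2.74, 2.74]. Speed limits (rad/s): [2.22, 2.22, 3.01, 3.01, 3.14, 3.14, 3.14].

INTERFACE

Orientations are given as [roll, pitch, yaw] about the fixed x, y, z axes, in that order (R = Rz(yaw) Ry(pitch) Rx(roll)).
In Python, from rig import r gives the robot as it stands. Calls block until the motion is done:
- r.move_ptp(position, orientation): joint-space move of the TCP to a pose.
- r.move_l(position, speed=150, rot=None): straight line of the TCP; rot=None keeps the orientation; speed is the mean speed in mm/s.
- r.move_j(angles): joint-space move.
- r.let_go() and r.clamp(): open the fingers fully, or close them until they stop; the grip force is fixed at half the most.
- r.wait(seconds).
- r.ik(position, orientation): joint angles nearest the present ones, or None.
- r.get_image(name): name is "side" or "top" or "wrist"; returns the picture (400x640x3 uint8, red, green, blue); there is no depth.
- r.calibration(name): a dict with "fx", "fy", "cx", "cy" (pixels), "R" (3x3) and "t" (3): a world point X has camera coordinates R X + t. Camera axes: x right, y down, z forward; pixel columns grow to the right and rows downward; lengths in mm; the calibration is good to about 2 mm. A picture is of the moment at which its call begins: read the wrist's pose just before it. calibration takes no time and is no camera call; for the wrist camera it gives the pose at the moment of the call.
A pose or a line that the arm cannot do raises r.MotionError and nothing moves.
- r.sign_off(): hands the job in; it is judged then, once.
Readings, each from a call of its own:
- r.current_time_s(): time.
- r.current_joint_pos(): joint angles.
- r.current_qvel(): joint speeds.
- r.current_tau(): joint torques, N m.
- r.current_position(): TCP position.
- r.current_eef_rot(): TCP orientation.
- r.current_contact_force(): force on the tool from outside, world axes, zero at the start.
- r.current_moment(): the same for the moment, N m.
- r.current_opening(): opening from 0.0 (shut) to 1.0 (fully open).
- r.current_finger_force(): force on a finger pad.
Only numpy, scipy, OpenCV 4.12 (cv2) and the standard library are available. Lean on these libraries where they do the work, as an engineer would, in place of code of your own. Each camera call takes 0.05 s, during which the arm holds its last target. There are 200 camera calls.

## Working session

There is one attempt and no reset: what is moved stays moved. The work goes in short steps, each a Python script; the robot and the scene stay as the last script left them, time stands still between calls to the robot, and variables do not carry over. Pictures are saved under pics/ and viewed, at most 14 in all, crops included, and the job is handed in when it is done.

```bash
mkdir -p pics; ls; python3 - <<'E'
from rig import r
import cv2,numpy as np
for n in ("top","side"):
    cv2.imwrite(f"pics/{n}0.png",cv2.cvtColor(r.get_image(n),cv2.COLOR_RGB2BGR)); c=r.calibration(n)
    print(n,c["fx"],c["cx"],c["cy"],np.round(-np.array(c["R"]).T@np.array(c["t"])),np.round(c["R"],2).tolist())
print(r.current_time_s(),r.current_eef_rot(),r.current_position())
E
```

```text
pics
top 374.77845158246186 314.3995652151679 193.90311207259953 [ 294.   20. 1157.] [[0.02, -1.0, 0.01], [-0.98, -0.02, -0.19], [0.19, -0.0, -0.98]]
side 451.0140781981497 317.91967815263786 194.9772416590243 [ 516. 1086.  551.] [[-1.0, 0.04, -0.0], [0.02, 0.38, -0.92], [-0.03, -0.92, -0.38]]
0.1 [-3.14019816e+00  1.23019688e-04  2.61794391e-01] [ 161.60728923 -603.27172644  226.0423741 ]
```

View pics/top0.png

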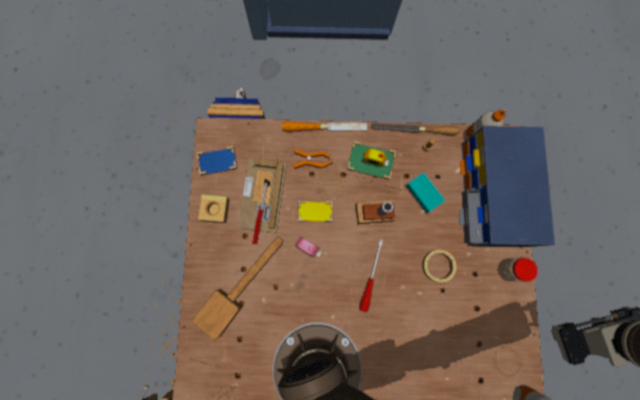

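View pics/side0.png

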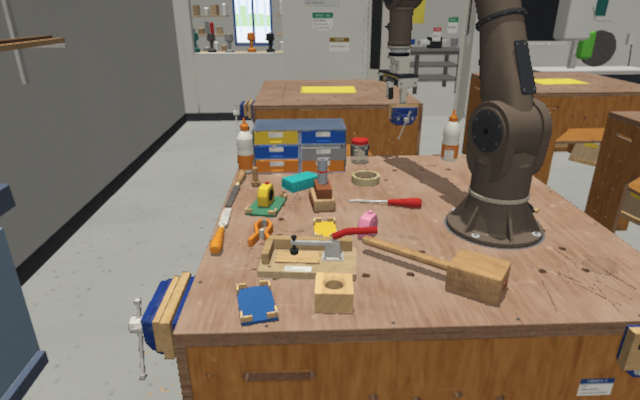

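Top view: blue cradle (216,160), guide block (212,208), green cradle with the yellow tape (372,160), yellow cradle (315,211), and the pile with its sleeve (377,211). The turquoise block (425,193) and the pink tape (308,246) are look-alikes, so I'll leave both alone. The side view agrees, and also shows a toggle-clamp fixture between the guide and yellow cradle, and bin boxes behind the pile.

```bash
cat >h.py <<'E'
from rig import r
import cv2,numpy as np
def ray(c,uv,z):
    R=np.array(c["R"]);t=np.array(c["t"]);o=-R.T@t
    d=R.T@np.array([(uv[0]-c["cx"])/c["fx"],(uv[1]-c["cy"])/c["fy"],1])
    return o+d*(z-o[2])/d[2]
def proj(c,X):
    p=np.array(c["R"])@np.array(X,float)+np.array(c["t"])
    return np.array([c["fx"]*p[0]/p[2]+c["cx"],c["fy"]*p[1]/p[2]+c["cy"]])
def snap(n,f):
    c=r.calibration(n); im=cv2.cvtColor(r.get_image(n),cv2.COLOR_RGB2BGR); cv2.imwrite("pics/%s.png"%f,im); np.save("pics/%s.npy"%f,c,allow_pickle=True); return im,c
def load(f): return cv2.imread("pics/%s.png"%f),np.load("pics/%s.npy"%f,allow_pickle=True).item()
E
python3 - <<'E'
from h import *
c=r.calibration("top")
for n,uv,z in [("blue",(216,160),8),("guide",(212,208),45),("green",(372,160),8),("tape",(374,157),60),("yellow",(315,211),8),("sleeve",(387,208),141),("block",(378,211),66),("turq",(425,193),30),("boxcorner",(470,245),130),("pink",(308,246),50)]: print(n,ray(c,uv,z).round())
w=r.calibration("wrist");p=r.current_position()
R=np.array(w["R"]); print(w["fx"],w["cx"],w["cy"],(-R.T@w["t"]-p).round(1),R.round(2).tolist())
E
```

```text
blue [616. 332.   8.]
guide [457. 323.  45.]
green [ 627. -163.    8.]
tape [ 622. -161.   60.]
yellow [460.  15.   8.]
sleeve [ 453. -182.  141.]
block [ 456. -171.   66.]
turq [ 520. -322.   30.]
boxcorner [ 358. -409.  130.]
pink [350.  33.  50.]
309.81207403812573 320.1907877535805 192.7881476977094 [ 65.7  17.  157.8] [[0.26, -0.97, -0.0], [-0.93, -0.25, 0.25], [-0.24, -0.06, -0.97]]
```

```bash
python3 - <<'E'
from h import *
pi=np.pi
r.move_l([161.7,-603.5,400])
for n,p in [("w_right",(590,-165,270)),("w_mid",(520,15,230)),("w_left",(570,320,250))]:
    r.move_ptp(list(p),[pi,0,0]); r.wait(.3); snap(n,n); print(n,r.current_joint_pos(),r.current_time_s())
a=[load(n)[0] for n in("w_right","w_left")]
cv2.imwrite("pics/v1.png",cv2.resize(np.vstack(a),None,fx=.75,fy=.75,interpolation=cv2.INTER_AREA))
cv2.imwrite("pics/v2.png",load("w_mid")[0])
E
```

```text
Traceback (most recent call last):
  File "h.py", line 11, in snap
    c=r.calibration(n); im=cv2.cvtColor(r.get_image(n),cv2.COLOR_RGB2BGR); cv2.imwrite("pics/%s.png"%f,im); np.save("pics/%s.npy"%f,c,allow_pickle=True); return im,c
ValueError: cameras: side, top, wrist
```

```bash
python3 - <<'E'
from h import *
pi=np.pi
for n,p in [("w_right",(590,-165,270)),("w_mid",(520,15,230)),("w_left",(570,320,250))]:
    r.move_ptp(list(p),[pi,0,0]); r.wait(.3); snap("wrist",n); print(n,np.round(r.current_joint_pos(),2),r.current_time_s())
a=[load(n)[0] for n in("w_right","w_left")]
cv2.imwrite("pics/v1.png",cv2.resize(np.vstack(a),None,fx=.75,fy=.75,interpolation=cv2.INTER_AREA))
cv2.imwrite("pics/v2.png",load("w_mid")[0])
E
```

```text
w_right [ 0.42  0.41 -0.35  1.52  0.14  1.24 -1.51] 4.55
w_mid [ 0.21  0.3  -0.43  1.79  0.14  1.08 -1.84] 5.7083
w_left [-0.28  0.52 -0.5   1.43  0.25  1.26 -2.37] 7.2417
```

View pics/v1.png

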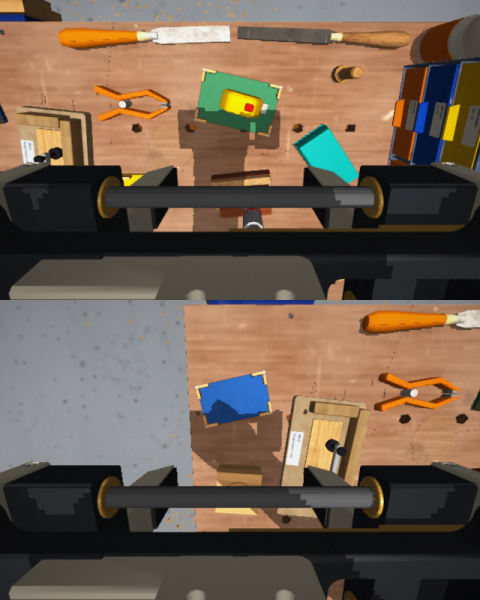

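View pics/v2.png

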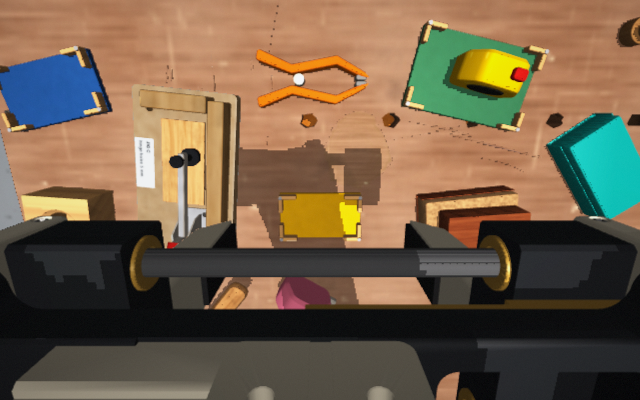

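The wrist gripper hides the lower half of each picture. Green+tape (upper centre of w_right) and blue (w_left) are visible, but the pile, guide and yellow cradle are half hidden. I'll step the arm back and retake them.

```bash
python3 - <<'E'
from h import *
pi=np.pi
for n,p in [("w2_left",(370,325,220)),("w2_mid",(390,15,250)),("w2_right",(370,-170,250))]:
    try: r.move_ptp(list(p),[pi,0,0])
    except r.MotionError as e: print(n,e); continue
    r.wait(.3); snap("wrist",n); print(n,np.round(r.current_joint_pos(),2),r.current_time_s())
import os
a=[load(n)[0][:250] for n in("w2_left","w2_right")]
cv2.imwrite("pics/v3.png",np.vstack(a))
E
```

```text
w2_left [-0.35  0.29 -0.6   1.86  0.19  1.05 -2.59] 8.4167
w2_mid [ 0.28  0.06 -0.47  2.03  0.03  1.06 -1.77] 9.9583
w2_right [ 0.55  0.07 -0.27  2.01  0.02  1.06 -1.3 ] 11.075
```

View pics/v3.png

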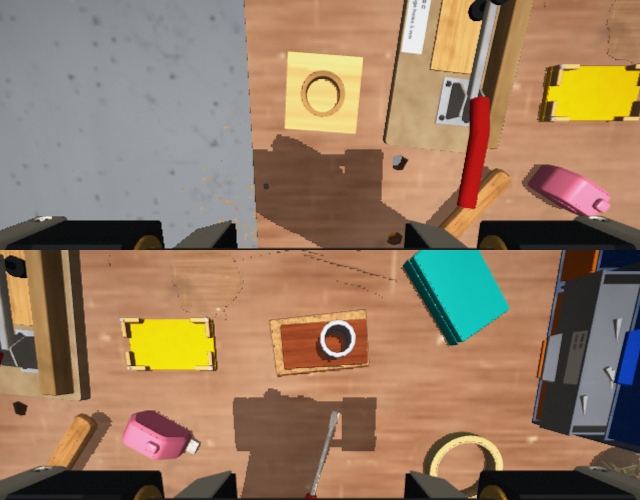

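The pictures show:
- w2_left: guide mouth at (322,94) in the upper half.
- w2_right: yellow cradle (168,94), pile (320,92) and sleeve ring (337,90). Turquoise (455,45) and pink (158,185) are the look-alikes.

Next I'll measure with colour masks cast onto the right planes.

```bash
cat >>h.py <<'E'
def rect(c,m,z,name=""):
    """biggest blob of mask -> min-area rectangle (mm) on plane z: centre, direction of the long side, sizes"""
    cs=cv2.findContours(m.astype(np.uint8),cv2.RETR_EXTERNAL,cv2.CHAIN_APPROX_NONE)[0]
    k=max(cs,key=cv2.contourArea)[:,0]
    P=np.array([ray(c,p,z)[:2] for p in k],np.float32)
    b=cv2.boxPoints(cv2.minAreaRect(P)); e=b[1]-b[0]; f=b[2]-b[1]
    if np.hypot(*e)<np.hypot(*f): e,f=f,e
    ang=np.arctan2(e[1],e[0])%np.pi
    print(name,"c",b.mean(0).round(1),"ang",ang.round(3),"size",np.hypot(*e).round(1),np.hypot(*f).round(1)); return b.mean(0),ang
def hsv(im,lo,hi,box=None):
    m=cv2.inRange(cv2.cvtColor(im,cv2.COLOR_BGR2HSV),lo,hi)
    if box: k=np.zeros_like(m);x0,y0,x1,y1=box;k[y0:y1,x0:x1]=1;m=m*k
    return cv2.morphologyEx(m,cv2.MORPH_OPEN,np.ones((3,3)))>0
E
cat > m.py <<'E'
from h import *
im,c=load("w_left"); rect(c,hsv(im,(105,120,40),(125,255,255),(200,60,420,200)),8,"blue")
im,c=load("w_mid"); rect(c,hsv(im,(105,120,30),(125,255,255),(0,30,120,150)),8,"blue2")
im,c=load("w_right"); rect(c,hsv(im,(65,80,20),(90,255,255),(230,70,400,200)),8,"green"); rect(c,hsv(im,(20,120,60),(33,255,255),(260,80,380,170)),60,"tape top-ish")
im,c=load("w_mid"); rect(c,hsv(im,(65,80,20),(85,255,255),(390,10,560,150)),8,"green2")
for n,b in(("w2_right",(100,50,240,140)),("w2_mid",(150,20,500,200))):
    im,c=load(n); rect(c,hsv(im,(22,150,40),(33,255,255),b),8,"yellow "+n)
im,c=load("w2_right")
h=cv2.cvtColor(im,cv2.COLOR_BGR2HSV)
for p in[(275,100),(340,62),(300,90),(337,73),(337,90),(240,90),(150,90)]: print(p,h[p[1],p[0]])
im,c=load("w2_left"); h=cv2.cvtColor(im,cv2.COLOR_BGR2HSV)
for p in[(295,60),(322,75),(322,95),(300,110),(270,100)]: print(p,h[p[1],p[0]])
a=load("w2_right")[0][50:140,250:390]; b=load("w2_left")[0][40:140,270:380]; d=load("w_right")[0][80:200,240:400]
cv2.imwrite("pics/v4.png",np.hstack([cv2.resize(x,(int(x.shape[1]*400/x.shape[0])//2*1,200)) if 0 else cv2.resize(x,(266,200)) for x in(a,b,d)]))
E
python3 m.py
```

```text
blue c [613.7 328.6] ang 1.78 size 114.3 69.6
blue2 c [613.2 326.3] ang 1.781 size 118.5 70.4
green c [ 625.9 -159.9] ang 1.347 size 135.8 89.2
tape top-ish c [ 628.1 -166.4] ang 1.303 size 64.9 34.6
green2 c [ 625.5 -158.6] ang 1.351 size 137.2 89.9
yellow w2_right c [459.2  14.2] ang 1.573 size 103.4 58.8
yellow w2_mid c [459.1  14.6] ang 1.573 size 102.8 57.9
(275, 100) [ 16 137 216]
(340, 62) [ 14 141 179]
(300, 90) [  9 190 168]
(337, 73) [135   2 236]
(337, 90) [  9 192 173]
(240, 90) [ 13 111 210]
(150, 90) [ 28 242 241]
(295, 60) [ 27  99 242]
(322, 75) [ 16 146 175]
(322, 95) [ 23 115 243]
(300, 110) [ 22 116 243]
(270, 100) [ 12 120 194]
```

View pics/v4.png

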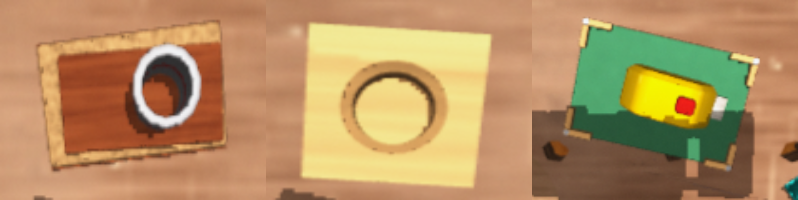

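The crop shows what the description asks for: sleeve on dark block on cork block, round bore in the light block, yellow tape with red button in the green cradle. Now I'll measure sleeve, wood block and guide, and check reach.

```bash
cat > m2.py <<'E'
from h import *
im,c=load("w2_right"); B=(250,50,390,150)
print("cam",(-np.array(c["R"]).T@c["t"]).round(1))
m=hsv(im,(0,0,150),(179,45,255),B); k=max(cv2.findContours(m.astype(np.uint8),0,1)[0],key=cv2.contourArea)
P=np.array([ray(c,p,141)[:2] for p in k[:,0]],np.float32); print("sleeve",cv2.fitEllipse(P))
w=hsv(im,(0,160,60),(12,255,255),B)|cv2.morphologyEx(m.astype(np.uint8),cv2.MORPH_CLOSE,np.ones((25,25))).astype(bool)&0
rect(c,w,66,"wood")
x=cv2.fitEllipse(k); print("px",x, ray(c,x[0],141).round(1))
im,c=load("w2_left"); m=hsv(im,(19,60,120),(32,190,255),(270,30,380,150)); rect(c,m,45,"guide")
h,hi=cv2.findContours(m.astype(np.uint8),cv2.RETR_CCOMP,1)
g=cv2.cvtColor(im,cv2.COLOR_BGR2GRAY)
mm=((~m)&(np.indices(m.shape)[0]>65)&(np.indices(m.shape)[0]<122)&(np.indices(m.shape)[1]>296)&(np.indices(m.shape)[1]<350)).astype(np.uint8)
k=max(cv2.findContours(mm,0,1)[0],key=cv2.contourArea)
P=np.array([ray(c,p,45)[:2] for p in k[:,0]],np.float32); print("mouth",cv2.fitEllipse(P))
pi=np.pi
for q in[(453,-182,106),(457,323,50),(615,328,13),(456,-171,5),(627,-165,22),(459,14,22),(627,-160,13),(457,323,200),(615,328,150)]:
    for yw in(pi/2,-pi/2):
        j=r.ik(list(q),[pi,0,yw]); print(q,round(yw,1),None if j is None else np.round(j,2))
E
python3 m2.py
```

```text
cam [ 438.3 -169.3  407.9]
sleeve ((457.4599914550781, -183.25440979003906), (28.139057159423828, 28.408920288085938), 11.618435859680176)
wood c [ 456.9 -173.2] ang 1.641 size 89.7 44.7
px ((337.413330078125, 87.98551940917969), (34.643672943115234, 36.27847671508789), 11.368722915649414) [ 457.7 -183.3  141. ]
guide c [457.6 322.6] ang 1.5 size 75.5 75.3
mouth ((457.48046875, 322.6131591796875), (44.311187744140625, 44.62894058227539), 91.04521179199219)
(453, -182, 106) 1.6 [ 0.59  0.4  -0.41  2.02  0.22  0.77  0.05]
(453, -182, 106) -1.6 [-0.3   0.44  0.78  2.09 -0.44  0.78 -2.4 ]
(457, 323, 50) 1.6 [-0.19  0.66 -0.75  1.87  0.59  0.84 -1.25]
(457, 323, 50) -1.6 [-0.02  0.81 -1.07  1.86  0.85  1.02  1.69]
(615, 328, 13) 1.6 [-0.24  0.83 -0.54  1.53  0.5   0.92 -0.95]
(615, 328, 13) -1.6 [ 0.01  1.04 -1.08  1.51  0.96  1.19  1.9 ]
(456, -171, 5) 1.6 [ 0.52  0.56 -0.36  2.1   0.37  0.54 -0.11]
(456, -171, 5) -1.6 [-0.17  0.6   0.58  2.15 -0.62  0.56 -2.28]
(627, -165, 22) 1.6 [ 0.45  0.73 -0.42  1.67  0.38  0.82 -0.14]
(627, -165, 22) -1.6 [-0.29  0.81  0.76  1.74 -0.71  0.88 -2.36]
(459, 14, 22) 1.6 [ 0.19  0.51 -0.44  2.15  0.41  0.56 -0.55]
(459, 14, 22) -1.6 [-0.7   0.58  0.76  2.22 -0.73  0.61 -2.53]
(627, -160, 13) 1.6 [ 0.44  0.74 -0.42  1.68  0.39  0.81 -0.16]
(627, -160, 13) -1.6 [-0.3   0.82  0.76  1.75 -0.73  0.87 -2.35]
(457, 323, 200) 1.6 [-0.02  0.55 -1.02  1.71  0.51  1.17 -1.18]
(457, 323, 200) -1.6 [ 0.    0.57 -1.06  1.71  0.54  1.18  1.94]
(615, 328, 150) 1.6 [-0.17  0.71 -0.69  1.42  0.47  1.17 -0.92]
(615, 328, 150) -1.6 [-0.    0.86 -1.07  1.41  0.75  1.32  2.03]
```

```bash
python3 - <<'E'
from h import *
pi=np.pi
r.move_ptp([457.5,-183.3,200],[pi,0,pi/2]); r.move_l([457.5,-183.3,106],100)
r.clamp(); print(r.current_opening(),r.current_finger_force(),r.current_position())
r.move_l([457.5,-183.3,235],100); F0=np.array(r.current_contact_force()); print(r.current_opening(),F0)
r.move_l([457.5,322.6,235],250); r.wait(.2); snap("side","s1"); print(r.current_opening(),r.current_contact_force(),r.current_position(),r.current_time_s())
im=load("s1")[0]; cv2.imwrite("pics/v5.png",cv2.resize(im[130:330,200:440],None,fx=2.5,fy=2.5))
E
```

```text
0.31040313601924374 29.82278011784345 [ 457.49102859 -183.30098076  105.98276413]
0.31020945565337826 [-0.4386412   0.00524405 -1.35933304]
0.31317323532018165 [-0.37659976 -0.52929592 -0.22570497] [457.68798014 322.1413701  235.05338506] 18.325
```

View pics/v5.png

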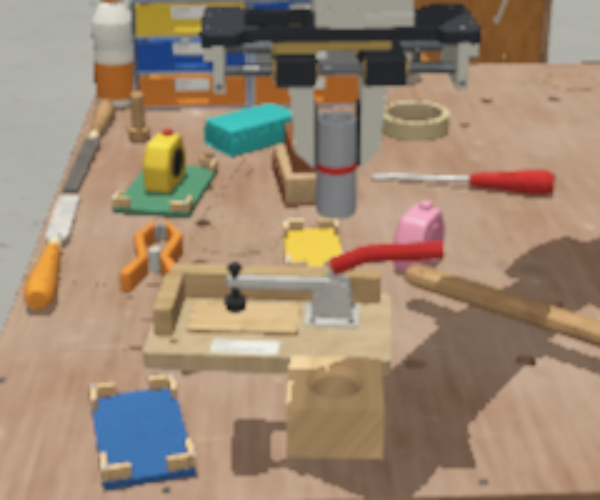

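The sleeve hangs upright in the fingers above the guide (crop (335,165) over bore (335,380)). I'll descend while watching the force.

```bash
python3 - <<'E'
from h import *
r.move_l([457.5,322.6,95],120); r.wait(.2); F0=np.array(r.current_contact_force()); print(F0)
for z in (80,72,66,60,56,53,51,50,49):
    r.move_l([457.5,322.6,z],40); F=np.array(r.current_contact_force())-F0; print(z,F.round(1),r.current_position().round(1) if hasattr(r.current_position(),'round') else r.current_position())
    if F[2]>5 or np.hypot(F[0],F[1])>8: break
print(r.current_time_s())
E
```

```text
[-0.65107591  0.70434525 -1.31557031]
80 [ 0.7 -0.9  0.1] [457.3 322.5  79.7]
72 [ 0.7 -0.9  0.8] [457.3 322.4  71.7]
66 [ 0.8 -0.9 -0.2] [457.3 322.5  65.7]
60 [-0.7 -0.5  0.1] [457.3 322.4  59.7]
56 [ 0.7 -0.7  0.9] [457.3 322.4  55.7]
53 [ 0.8 -0.3  0.6] [457.4 322.5  52.8]
51 [ 0.   0.  -0.3] [457.4 322.5  50.9]
50 [ 0.8 -0.9  2. ] [457.6 322.7  50.1]
49 [-2.1 -3.5 13.6] [457.6 322.8  50. ]
22.5667
```

Bottomed out at the expected height, without side load. Release, retreat, verify, then re-measure the wood block from above.

```bash
python3 - <<'E'
from h import *
pi=np.pi
r.move_l([457.5,322.6,50.2],30); r.let_go(); r.move_l([457.5,322.6,230],150)
snap("side","s2"); a=load("s2")[0][250:330,220:370]
r.move_ptp([457,-275,230],[pi,0,pi/2]); r.wait(.3); im,c=snap("wrist","w3"); print(r.current_time_s())
cv2.imwrite("pics/v6.png",np.vstack([cv2.resize(a,(640,341)),im[:250]]))
E
```

```text
27.8167
```

View pics/v6.png

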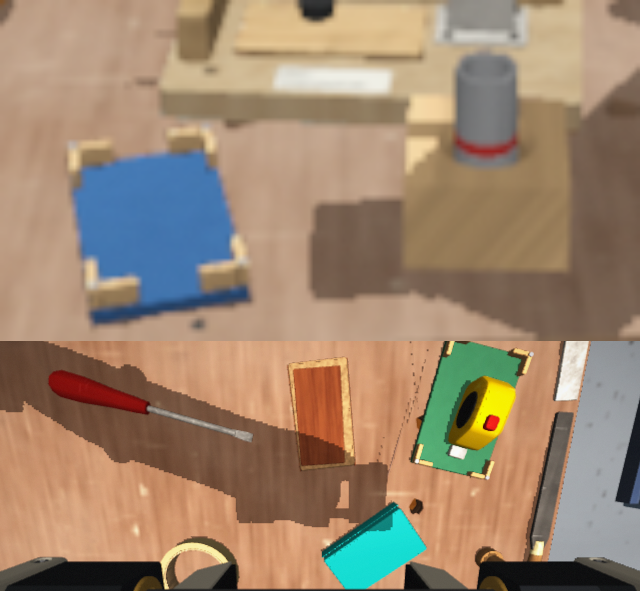

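The sleeve stands home in the guide: ring at (485,147), with only the bevel depth visible below it. The wood block at (320,415) is still on the cork block.

```bash
cat > g.py <<'E'
from h import *
pi=np.pi
def pick(xy,yaw,z,up):
    r.move_ptp([*xy,up],[pi,0,yaw]); r.move_l([*xy,z],120); r.clamp(); print("grip",r.current_opening(),r.current_finger_force())
    r.move_l([*xy,up],120); print("held",r.current_opening(),np.round(r.current_contact_force(),1))
def place(xy,yaw,z,up,via=None):
    r.move_l([*xy,up],250,[pi,0,yaw]); r.move_l([*xy,z+15],120); r.wait(.15); F0=np.array(r.current_contact_force())
    for q in np.arange(z+6,z-3,-1):
        r.move_l([*xy,q],40); F=np.array(r.current_contact_force())-F0
        if F[2]>6: break
    print("down at",q,z,F.round(1)); r.let_go(); r.move_l([*xy,up],150)
E
python3 - <<'E'
from h import *
im,c=load("w3"); h=cv2.cvtColor(im,cv2.COLOR_BGR2HSV); print(h[70,320],h[118,330],h[28,320],h[123,300])
rect(c,hsv(im,(0,150,30),(11,255,255),(285,10,360,135)),66,"wood")
rect(c,hsv(im,(65,80,20),(85,255,255),(400,0,540,140)),8,"green")
print("hook px", ray(c,(458,111),15))
E
```

```text
[ 10 189 196] [  8 187  97] [  9 190 180] [ 13 146  98]
wood c [ 457.  -173.4] ang 1.642 size 89.0 44.4
green c [ 624.3 -160.1] ang 1.35 size 136.6 90.5
hook px [ 618.23044059 -205.72980583   15.        ]
```

```bash
python3 - <<'E'
from g import *
pick((457,-173.4),1.642,41,200)
place((613.6,328),1.78,13,200)
r.move_ptp([613,230,230],[pi,0,1.78]); r.wait(.3); im,c=snap("wrist","w4")
rect(c,hsv(im,(105,120,40),(125,255,255)),8,"blue"); print(r.current_time_s())
r.move_ptp([540,-275,230],[pi,0,pi/2]); r.wait(.3); im2,c2=snap("wrist","w5"); print(r.current_time_s())
cv2.imwrite("pics/v7.png",np.vstack([im[:250],im2[:250]]))
E
```

```text
grip 0.4899014467025294 29.999970495700836
held 0.484776338980137 [ 0.   0.1 -1.2]
down at 12 13 [-3.1 -1.5 10.6]
blue c [815.5 285.7] ang 1.572 size 147.4 22.3
41.325
43.525
```

View pics/v7.png

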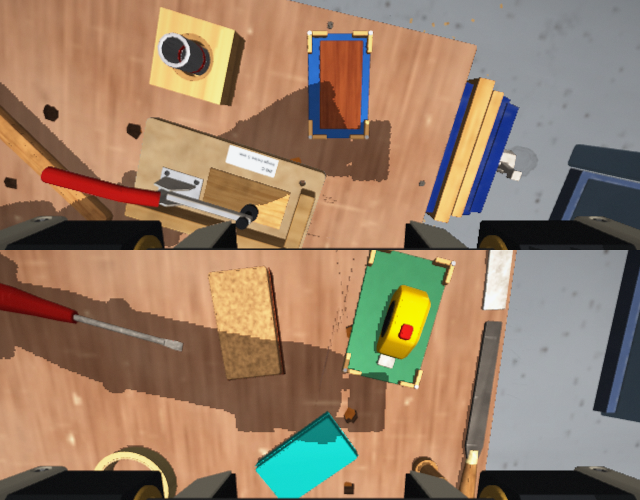

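The wood block lies flat inside the blue corners (340,85). Cork block at (247,322) in the full frame; tape at (405,322) with its hook toward −y. I'll look at the tape from straight above.

```bash
python3 - <<'E'
from g import *
im,c=load("w4"); rect(c,hsv(im,(0,150,30),(11,255,255),(310,30,370,135)),38,"wood placed"); m=hsv(im,(100,100,20),(130,255,255),(300,20,380,145)); rect(c,m,8,"blue")
r.move_ptp([625,-265,230],[pi,0,1.35]); r.wait(.3); im,c=snap("wrist","w6"); print(r.current_time_s(),"cam",(-np.array(c["R"]).T@c["t"]).round(1))
rect(c,hsv(im,(65,80,20),(85,255,255),(200,0,460,220)),8,"green")
rect(c,hsv(im,(20,120,60),(33,255,255),(200,0,460,220)),68,"tape68")
rect(c,hsv(im,(0,200,90),(8,255,255),(250,0,400,200)),73,"button")
cv2.imwrite("pics/v8.png",cv2.resize(im[:220,220:440],None,fx=2.7,fy=2.7))
E
```

```text
wood placed c [614.1 328.1] ang 1.782 size 88.1 43.3
blue c [613.9 326.6] ang 1.782 size 109.4 69.9
44.3083 cam [ 639.7 -200.3  388.2]
green c [ 625.7 -160. ] ang 1.35 size 135.3 89.6
tape68 c [ 627.9 -169.4] ang 1.321 size 63.8 32.0
button c [ 623.5 -178.6] ang 1.337 size 12.1 9.7
```

View pics/v8.png

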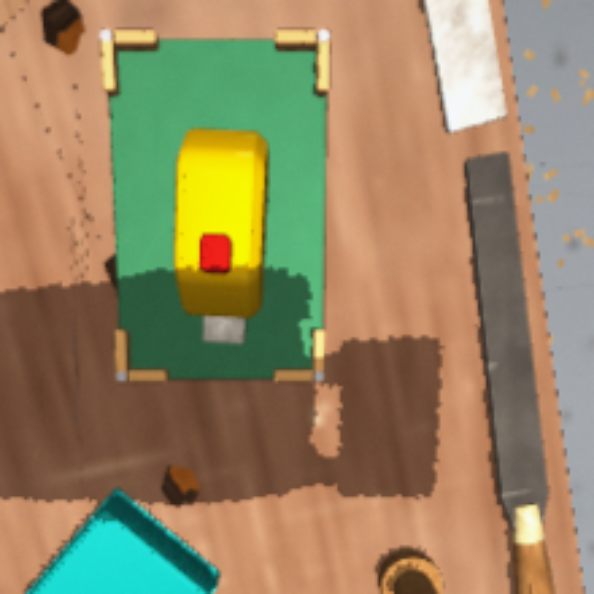

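Tape seen from above: case at crop (222,222), button (215,252), hook (224,330) toward −y. Case centre comes to ≈(628.4,−166.5), angle ≈1.325. Pick it and place it in the yellow cradle, offset 6 mm for the hook.

```bash
python3 - <<'E'
from g import *
im,c=load("w6"); print("hook tip",ray(c,(303,127),16).round(1))
pick((628.4,-166.5),1.325,24,200)
place((459.1,20.4),1.573,24,200)
r.move_ptp([459,-95,230],[pi,0,pi/2]); r.wait(.3); im,c=snap("wrist","w7")
m=hsv(im,(20,120,40),(33,255,255),(200,0,460,220)); rect(c,m,8,"yellow")
r.move_ptp([457,-275,230],[pi,0,pi/2]); r.wait(.3); im2,c2=snap("wrist","w8"); print(r.current_time_s())
h=cv2.cvtColor(im2,cv2.COLOR_BGR2HSV); print([h[p[1],p[0]].tolist() for p in[(320,60),(320,110),(270,60),(380,60),(275,110)]])
cv2.imwrite("pics/v9.png",np.vstack([cv2.resize(im[:220,200:460],(520,300)),cv2.resize(im2[:220,200:460],(520,300))]))
E
```

```text
hook tip [ 616.4 -212.2   16. ]
grip 0.34985816709616774 29.726606011390686
held 0.3511171476817684 [-0.7  0.1 -2. ]
down at 23 24 [-3.9  0.2 14.5]
yellow c [459.3  14.7] ang 1.593 size 103.1 59.6
58.3167
[[18, 124, 239], [16, 139, 145], [12, 117, 203], [12, 126, 201], [11, 130, 110]]
```

View pics/v9.png

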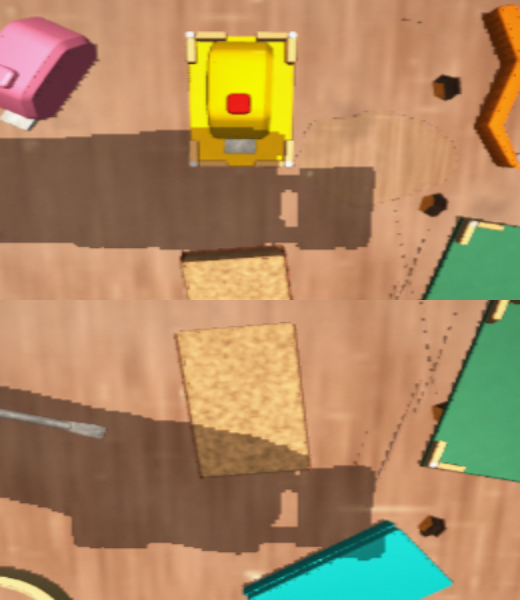

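Tape stands in the yellow cradle, hook tip (240,150) inside the corners. Cork block: crop corners (175,332), (295,322), (310,466), (203,478). Measure it on the z=36 plane.

```bash
python3 - <<'E'
from h import *
im,c=load("w8")
P=np.array([ray(c,p,36)[:2] for p in[(287.5,23.5),(347.5,16),(355,122),(301.5,130.5)]])
print(P.round(1).tolist(),P.mean(0)); d=P[0]+P[1]-P[2]-P[3]; print("ang",np.arctan2(d[1],d[0])%np.pi, np.hypot(*d)/2)
b=cv2.GaussianBlur(im,(5,5),0); m=hsv(b,(14,90,60),(24,255,255),(270,5,375,145)); m=cv2.morphologyEx(m.astype(np.uint8),cv2.MORPH_CLOSE,np.ones((5,5))); m=cv2.morphologyEx(m,cv2.MORPH_OPEN,np.ones((9,9)))
rect(c,m,36,"cork")
E
```

```text
[[424.2, -118.5], [485.7, -111.4], [496.6, -217.1], [437.2, -226.5]] [ 460.89938838 -168.41427824]
ang 1.682240241799602 107.50881759714683
cork c [ 459.8 -168.2] ang 1.679 size 109.3 62.5
```

```bash
python3 - <<'E'
from g import *
pick((460.3,-168.3),1.681,5,180)
place((625.7,-160),1.35,13,180)
r.move_ptp([610,-265,230],[pi,0,1.35]); r.wait(.3); im,c=snap("wrist","w9")
r.move_l([480,-100,420],250,[pi,0,pi/2]); r.wait(.3); snap("side","s3"); snap("top","t3"); print(r.current_time_s())
s=load("s3")[0][130:340,200:440]; t=load("t3")[0][130:260,190:450]
cv2.imwrite("pics/v10.png",np.hstack([cv2.resize(im[:220,200:460],(400,338)),cv2.resize(s,(386,338))]))
cv2.imwrite("pics/v11.png",cv2.resize(t,(780,390)))
E
```

```text
grip 0.6915207232337565 30.000200271606445
held 0.6892561932470261 [ 0.5  0.  -1.4]
down at 12 13 [-3.8  0.3 13.5]
71.6583
```

View pics/v10.png

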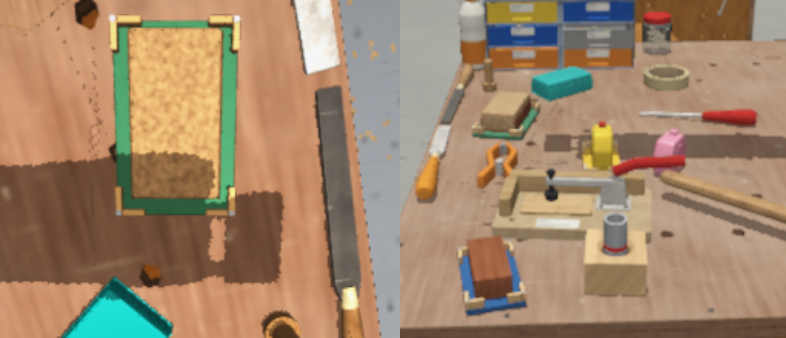

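Everything appears in place; the cork block (175,115) looks close to the far corner, so I'll check numerically before signing off.

```bash
python3 - <<'E'
from h import *
im,c=load("w9"); print("cam",(-np.array(c["R"]).T@c["t"]).round(1))
rect(c,hsv(cv2.GaussianBlur(im,(5,5),0),(13,90,50),(24,255,255),(281,17,347,130)),44,"cork")
rect(c,hsv(im,(60,80,20),(90,255,255),(260,0,380,150)),8,"green")
im,c=load("w7"); rect(c,hsv(im,(0,200,60),(8,255,255),(250,0,400,200)),73,"button"); print("hook tip",ray(c,(320,112),16).round(1))
E
```

```text
cam [ 625.6 -198.3  387.4]
cork c [ 626.7 -159.5] ang 1.349 size 108.8 61.3
green c [ 625.1 -162.2] ang 1.35 size 132.1 89.8
button c [458.2   7.3] ang 1.573 size 11.7 9.6
hook tip [459.2 -26.3  16. ]
```

```bash
python3 -c "
from rig import r
print(r.sign_off())"
```

```text
the job is handed in; nothing more can be done
None
```

The job is handed in at about 72 s: the sleeve is home in the guide, the dark wood block lies in the blue cradle, the tape stands in the yellow and the sanding block lies in the green, all inside their corners by the last camera checks.

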